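Turn the bottle carousel to the dropper bottle

ROBOT

A 7-joint arm with a two-finger parallel gripper is mounted at the origin on a cart in front of the work surface, level with it; the furniture and walls round the work are solid. World frame = base frame: x ahead of the robot, y to its left, z up, the work surface at z = 0. Lengths are in m, angles in degrees, forces in N, time in s.
With the tool pointing down it reaches from about 0.4 to 0.9 m from the base axis. Payload 5.6 kg.
Tool frame: the origin (TCP) lies at the very end of the fingers, on their centre line; the grasp point (between the pads) lies 19 mm behind it (ctrl.tcp_to_grasp is the z of the grasp point in the tool frame, in m); z points along the fingers, y is the line along which they close (so a half turn about z gives the same grasp; the last joint's range is limited). The gripper opens to 92 mm and grips with 3 to 60 N. Pads are 20 mm wide; open, the fingers measure 128 mm over their backs; the gripper's body (75 mm by 189 mm) begins 69 mm behind the grasp point.
Start: joints at [-2.464, 26.786, -0.665, 91.828, 0.344, 61.387, -3.226], TCP at [0.65, -0, 0.215] pointing down, gripper open.
Joint ranges: [-144.91, 144.91], [-17.63, 115.5], [-89.93, 88.59], [15.96, 139.68], [-74.01, 254.01], [8.47, 105.57], [-167.45, 167.45]. Speed limits (degrees/s): [147.25, 147.25, 180, 180, 180, 180, 180].

INTERFACE

Orientations are given as a 3x3 rotation matrix whose columns are the frame's x, y, z axes.
In Python, from cell import ctrl gives the robot as it stands. The module is installed in compiled form; this text tells all that it offers.
- The arm moves only by the shell command python3 -m handwheel 'ROWS' [FORCE]. ROWS is JSON, a list of rows, each a list of 7 numbers: the shift along the tool's x, y, z in cm, then the turn, a rotation vector about the tool's x, y, z in degrees, then the closure in counts, from 0 (fully open) to 255 (shut). A call has 1 to 20 rows; each row shifts and turns the commanded pose from where the row before left it, along the tool's axes as they then stand; what a row does not reach is not made up. A row lasts 1/8 s, in which the tool goes at most 62.5 mm and 10.7 degrees, less where a joint would pass 70% of its speed; a pose out of reach is approached as far as the arm can. A call is refused whole if a number of a shift passes 6.25 or a number of a turn 10.7, either way. A call with a gripper value outside its range is refused whole. The fingers move at their own pace and stop on an object; FORCE is the grip in N (left out, the last holds). Time passes only in rows, so rows that do not move let the fingers close. It gives the time, the measured TCP pose, the force, the opening and the grip force at its end, in the units of the state.
- ctrl.observe(): the state, without advancing time (a new reading comes with each control period).
- ctrl.get_image(name): name is "scene" or "side" or "wrist"; returns the picture (480x640x3 uint8, red, green, blue); there is no depth.
- ctrl.get_calibration(name): a dict with "K" (3x3 intrinsics, pixels), "origin" and "orientation" of the camera in the world. Camera axes: x right, y up, looking along -z (the intrinsics and any distortion apply to the point x, -y, -z); pixel columns grow to the right and rows downward; lengths in m; the calibration is good to about 2 mm. A picture is of the moment at which its call begins: read the wrist's pose just before it. get_calibration takes no time and is no camera call; for the wrist camera it gives the pose at the moment of the call.
- ctrl.job_done(): hands the job in; it is judged then, once.
The state is a dict: "time": time; "qpos": joint angles; "joint_velocities": joint speeds; "joint_efforts": joint torques, N m; "tool_pos": TCP position; "orientation": TCP orientation; "contact_force": force on the tool from outside, world axes, zero at the start; "ft_torque": the same for the moment, N m; "width": opening from 0.0 (shut) to 1.0 (fully open); "finger_force": force on a finger pad.
Only numpy, scipy, OpenCV 4.12 (cv2) and the standard library are available. Lean on these libraries where they do the work, as an engineer would, in place of code of your own. Each camera call takes 0.05 s, during which the arm holds its last target. There are 200 camera calls.

TASK

Bring the dropper bottle to the front of the bottle carousel: push the posts on the turntable's rim gently round with the fingertips, without gripping anything, until the slender dropper bottle stands directly behind the tongue that points out at the front of the base. Do not touch or lift any of the bottles, keep them all standing in their wells, and leave the things beside the carousel where they are.

Things in the scene. Friction and masses are not known exactly. Their poses are not given: they have to be found in the camera images.
- carousel_base: Fixed white round foot of the bottle carousel, 216 mm across, 26 mm high. Origin: on the turntable's axis, at worktop height. Its own -x is the FRONT, roughly towards the robot: there a white tongue, 30 mm wide and 12 mm high, sticks out from under the plate and ends in a point 190 mm from the axis.
- front_mark (a point): Point on top of the tongue (14 mm above the worktop), 160 mm from the axis in the direction of the front. The line from the turntable's axis to this point is the front direction.
- turntable: Grey round plate, 256 mm across, 10 mm thick, on the base; turns both ways about its vertical axis without stops and stays where it is left. Origin: on the axis, at its underside, 28 mm above the worktop; top face at 38 mm. Its frame turns with it. Its wells are centred 65 mm from the axis: three (47 mm outside, 41 inside, walls 14 mm high) along +y, -x, -y, a narrow one (32 outside, 26 inside, 18 high) along +x.
- rim_post (a point): Middle of the top of one of eight like upright aluminium finger posts on the plate's rim, 12 mm in diameter (18 mm at the foot), tops 74 mm above the worktop. They stand 115 mm from the axis, 45 degrees apart, midway between and beside the wells' directions; this one at 22.5 degrees from the plate's +x, turning with it. Pushing a post round takes about 0.7 N.
- dropper_bottle: White dropper bottle with a narrow white cap, 32 mm in diameter and 76 mm tall: the tallest thing on the turntable, its top 114 mm above the worktop; about 4 mm of play to each side in its well. Stands loose in one of the three wide wells of the turntable (which one varies). Origin: centre of its underside, z up.
- reagent_blue_1: Squat bottle with a blue cap, 38 mm in diameter, 52 mm tall. Stands loose in one of the three wide wells of the turntable (which one varies). Origin: centre of its underside, z up.
- reagent_blue_2: Squat bottle with a blue cap, the same as the other, 38 mm in diameter, 52 mm tall. Stands loose in one of the three wide wells of the turntable (which one varies). Origin: centre of its underside, z up.
- vial_a: Small white vial with a white cap as wide as its body, 23 mm in diameter, 46 mm tall, in the narrow well of the turntable. Origin: centre of its underside, z up.
- buffer_bottle: Bystander: white bottle with a blue cap, 55 mm in diameter, 100 mm tall, loose on the worktop to the right of the carousel. Origin: centre of its underside.
- timer: Bystander: small white bench timer, 24 x 66 mm, 62 mm tall, loose on the worktop to the left of the carousel. Origin: centre of its underside.
- tip_box_blue: Bystander: blue pipette-tip box with a clear lid, 91 x 123 mm, 67 mm tall, loose on the worktop behind the carousel. Origin: centre of its underside.
There are look-alikes about, which are no part of the job. Several things have the shape of the dropper_bottle; the one meant has the colours described above. There is more than one size of the vial_a; the one meant has the size given above.

How it is judged (in metres and radians):
At the end, for the whole second after the job is handed in: The dropper bottle is at the front: its centre is within 12 mm to either side of the line from the axis to the front mark, on the front side. The turntable is at rest, and all four bottles stand upright (within 0.3 rad) in their wells, on the plate (x of dropper_bottle in the frame of carousel_base below -0.045 m and y of dropper_bottle in the frame of carousel_base between -0.012 and 0.012 m and angular speed of turntable below 0.05 rad/s and horizontal distance between each of dropper_bottle, reagent_blue_1, vial_a, reagent_blue_2 and turntable below 0.085 m and angle between each of dropper_bottle, reagent_blue_1, vial_a, reagent_blue_2's own z axis and vertical below 0.3 rad and height (world z) of dropper_bottle between 0.033 and 0.044 m and height (world z) of reagent_blue_1 between 0.033 and 0.044 m and height (world z) of vial_a between 0.033 and 0.044 m and height (world z) of reagent_blue_2 between 0.033 and 0.044 m); the robot touches nothing.
It fails at once if a bottle on the turntable is touched by the robot (contact force between any of the fingers, the arm and dropper_bottle above 0.3 N or contact force between any of the fingers, the arm and reagent_blue_1 above 0.3 N or contact force between any of the fingers, the arm and vial_a above 0.3 N or contact force between any of the fingers, the arm and reagent_blue_2 above 0.3 N).
It fails at once if a bottle is lifted or tipped (height (world z) of any of dropper_bottle, reagent_blue_1, vial_a, reagent_blue_2 above 0.053 m or angle between any of dropper_bottle, reagent_blue_1, vial_a, reagent_blue_2's own z axis and vertical above 0.6 rad).
It fails at once if the turntable is squeezed or pushed with more than 15 N (contact force between the fingers and turntable above 15 N).
It fails at once if the turntable is spun fast (over 3 rad/s) (angular speed of turntable above 3 rad/s).
It fails at once if a thing beside the carousel is moved by more than 15 mm (distance of any of buffer_bottle, timer, tip_box_blue from where it was at the start of the episode above 0.015 m).
It also fails if it takes over 64 s, if anything falls off the work surface, if the arm or the gripper's body presses on something with over 40 N, if the wrist force passes 120 N, or if a joint passes its speed limit or range.

## Working session

There is one attempt and no reset: what is moved stays moved. The work goes in short steps, Python scripts to look and compute and a shell command to move; the robot and the scene stay as the last step left them, time stands still between calls to the robot, and variables do not carry over. Pictures are saved under pics/ and viewed, at most 10 in all, crops included, and the job is handed in when it is done.

```bash
mkdir -p pics; cat > h.py <<'E'
import numpy as np, cv2
from cell import ctrl
def snap(n,f):
    c=ctrl.get_calibration(n); im=ctrl.get_image(n); cv2.imwrite('pics/'+f,im[:,:,::-1]); return im,c
def ray(c,u,v):
    K=np.array(c['K']); R=np.array(c['orientation']); d=np.linalg.inv(K)@[u,v,1]; return np.array(c['origin']),R@[d[0],-d[1],-d[2]]
def onz(c,u,v,z):
    o,d=ray(c,u,v); return o+d*(z-o[2])/d[2]
def proj(c,p):
    q=np.array(c['orientation']).T@(np.array(p)-c['origin']); q=np.array(c['K'])@[q[0],-q[1],-q[2]]; return q[:2]/q[2]
E
python3 - <<'E'
from h import *
for n in('scene','side','wrist'):
    im,c=snap(n,n+'0.png'); print(n,c)
print(ctrl.observe())
E
```

```text
scene {'K': array([[600.79546437,   0.        , 311.12168876],
       [  0.        , 600.79546437, 240.8286743 ],
       [  0.        ,   0.        ,   1.        ]]), 'origin': array([-0.15310766, -0.71125416,  0.9222186 ]), 'orientation': array([[ 0.71396189,  0.44800613, -0.5380975 ],
       [-0.70008201,  0.4436022 , -0.55955542],
       [-0.01198303,  0.77621363,  0.6303561 ]])}
side {'K': array([[473.98364496,   0.        , 320.32240691],
       [  0.        , 473.98364496, 241.9143207 ],
       [  0.        ,   0.        ,   1.        ]]), 'origin': array([0.47146314, 0.74641664, 0.5283606 ]), 'orientation': array([[-9.84207707e-01,  9.54199642e-02, -1.49098018e-01],
       [-1.77016483e-01, -5.33356171e-01,  8.27161628e-01],
       [-5.94615240e-04,  8.40491657e-01,  5.41824161e-01]])}
wrist {'K': array([[406.94641641,   0.        , 319.58377378],
       [  0.        , 406.94641641, 243.5456329 ],
       [  0.        ,   0.        ,   1.        ]]), 'origin': array([0.64879405, 0.06784045, 0.38490617]), 'orientation': array([[ 9.99999327e-01, -9.49703993e-04,  6.66241833e-04],
[... 276 characters left out ...]
ay([ 0.09911042, -0.16457382,  0.030023  , -0.09177106,  0.11767228,
        0.06927818, -0.04254332]), 'joint_efforts': array([ 5.41294467e-04, -5.20952761e+01, -1.22385321e-02, -2.43975341e+01,
       -5.66028839e-02,  1.53196411e-02,  8.68381130e-05]), 'tool_pos': array([ 6.49572620e-01, -8.07596875e-05,  2.13859589e-01]), 'orientation': array([[ 1.23442326e-04,  9.99999104e-01, -1.33259300e-03],
       [ 9.99999987e-01, -1.23583032e-04, -1.05506281e-04],
       [-1.05670873e-04, -1.33257996e-03, -9.99999107e-01]]), 'contact_force': array([ 0.55942736, -0.48975512,  0.5430712 ]), 'ft_torque': array([-0.00729336,  0.00899795, -0.03994966]), 'finger_force': 0.0, 'width': 0.9982520265254429}
```

View pics/scene0.png

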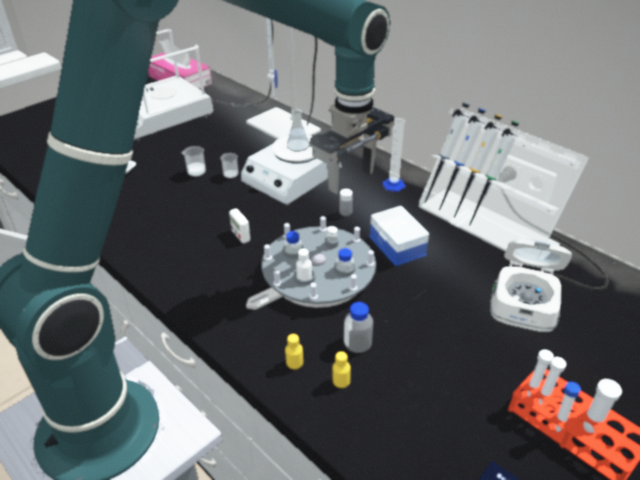

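View pics/side0.png

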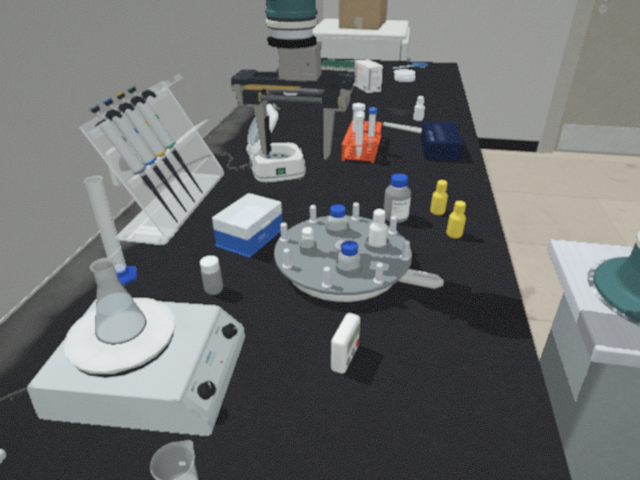

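View pics/wrist0.png

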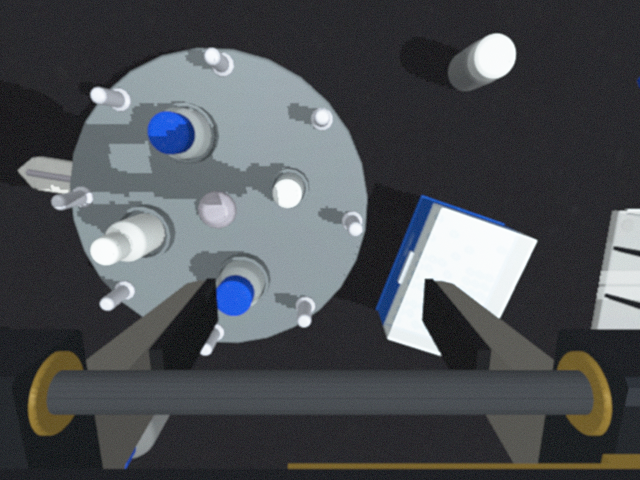

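The plate shows in the wrist view, with its knob at (217,208), the tongue tip at (18,172) and the dropper cap near (103,250). The post tops are at (98,96), (212,56), (322,117), (355,229), (305,318), (108,303) and (60,202). In the scene view the dropper cap is near (303,252), and in the side view near (378,213).

```bash
cat > m.py <<'E'
from h import *
from scipy.optimize import least_squares
def tri(cs,ps):
    A=np.zeros((3,3));b=np.zeros(3)
    for c,p in zip(cs,ps):
        o,d=ray(c,*p);d/=np.linalg.norm(d);M=np.eye(3)-np.outer(d,d);A+=M;b+=M@o
    return np.linalg.solve(A,b)
def circ(P,r=None):
    f=lambda q:np.hypot(P[:,0]-q[0],P[:,1]-q[1])-(q[2] if r is None else r)
    return least_squares(f,[*P.mean(0),.12],loss='soft_l1',f_scale=.002)
E
python3 - <<'E'
from m import *
C={n:ctrl.get_calibration(n) for n in('scene','side','wrist')}
print('dropper top',tri([C['scene'],C['side'],C['wrist']],[(303,252),(378,213),(103,250)]),tri([C['scene'],C['side']],[(303,252),(378,213)]))
w=C['wrist']
P=np.array([onz(w,u,v,.074)[:2] for u,v in [(98,96),(211,56),(322,117),(355,229),(305,319),(107,303),(60,202)]])
s=circ(P);print('posts circle',s.x,s.fun)
c=s.x[:2];a=np.degrees(np.arctan2(*(P-c).T[::-1]));print('angles',a,(a-22.5)%45)
im=cv2.imread('pics/wrist0.png').astype(int)
m=((im.max(2)>95)&(im.max(2)-im.min(2)<30)).astype(np.uint8); m[330:]=0; m[:,372:]=0
n,l,st,_=cv2.connectedComponentsWithStats(m);k=1+np.argmax(st[1:,4])
ct=max(cv2.findContours((l==k).astype(np.uint8),0,1)[0],key=len)[:,0]
E_=np.array([onz(w,u,v,.038)[:2] for u,v in ct]);e=E_[abs(np.hypot(*(E_-c).T)-.128)<.008]
s2=circ(e);print('plate',s2.x,len(e))
print('dropper',onz(w,103,250,.114),'tip',onz(w,18,172,.013))
for n,b in (('scene',(240,210,390,320)),('side',(260,190,460,310)),('wrist',(0,20,400,370))):
    i=cv2.imread(f'pics/{n}0.png')[b[1]:b[3],b[0]:b[2]];f=4 if n!='wrist' else 1.6
    cv2.imwrite(f'pics/{n}_c.png',cv2.resize(i,None,fx=f,fy=f,interpolation=cv2.INTER_CUBIC))
E
```

```text
dropper top [ 0.50025181 -0.00579305  0.11140847] [ 0.50168285 -0.00494339  0.11022536]
posts circle [0.56258861 0.01123435 0.11426437] [ 1.55349423e-04  1.06220329e-04 -1.65010484e-04  2.59599432e-05
  2.72027435e-05  1.13142896e-04 -2.64916140e-04]
angles [ 130.30888222   85.31207721   39.6890119    -5.42811259  -49.59322909
 -140.33954378  174.85777053] [17.80888222 17.81207721 17.1890119  17.07188741 17.90677091 17.16045622
 17.35777053]
plate [0.56198589 0.01098197 0.12681451] 717
dropper [ 0.49921521 -0.00588515  0.114     ] tip [0.37617803 0.03958193 0.013     ]
```

View pics/scene_c.png

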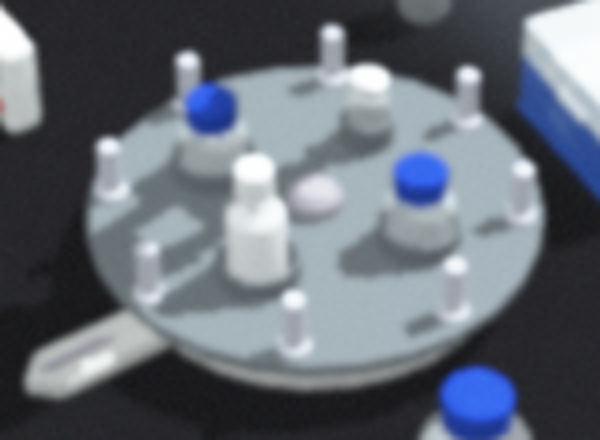

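View pics/wrist_c.png

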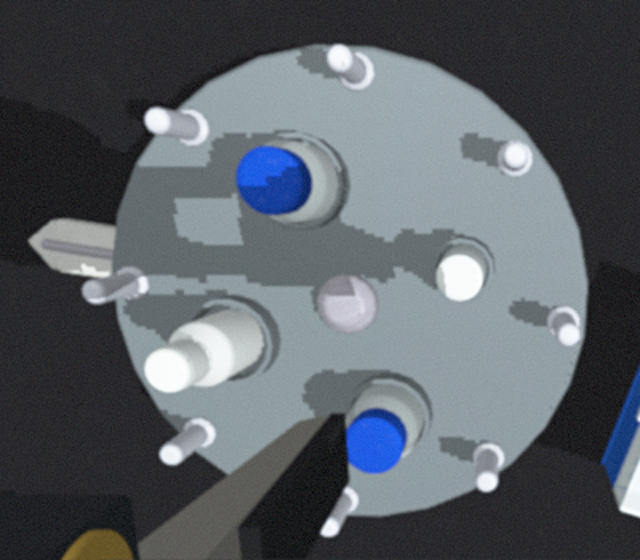

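Measured: axis (0.562, 0.011), front direction about 171.3° (tip at 0.189 m, matches 0.190), and dropper well at about 197° (dropper top measured at about 0.111, given as 0.114). The plate has to turn about -25°. I'll push the post at 175°, (0.448, 0.021), towards +y with closed fingers.

```bash
python3 -m handwheel '[[-0.2,-2.6,0,0,0,0,255],[-0.2,-2.6,0,0,0,0,255],[-0.2,-2.6,0,0,0,0,255],[-0.2,-2.6,0,0,0,0,255],[-0.2,-2.6,0,0,0,0,255],[-0.2,-2.6,0,0,0,0,255],[0,-2.6,0,0,0,0,255],[0,-2.6,0,0,0,0,255],[0,0,0,0,0,0,255],[0,0,0,0,0,0,255],[0,0,0,0,0,0,255],[0,0,0,0,0,0,255]]' 5
python3 - <<'E'
from h import *
snap('scene','scene1.png');im,c=snap('wrist','wrist1.png')
E
```

```text
time: 1.65
tool_pos: [0.4425, -0.012, 0.2144]
orientation: [[0.0, 1.0, -0.0], [1.0, -0.0, -0.0], [-0.0, -0.0, -1.0]]
contact_force: [-0.9, 0.3, -0.1]
width: 0.005
finger_force: 0.0
```

View pics/wrist1.png

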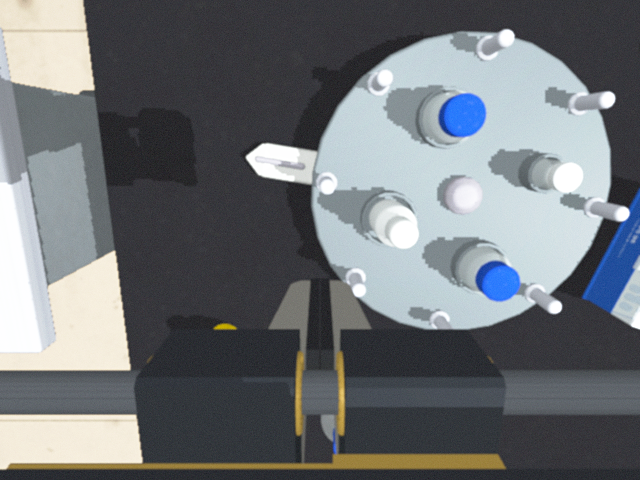

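```bash
python3 - <<'E'
from m import *
w=ctrl.get_calibration('wrist'); 
import math
for a in (85,130,175,220):
    print(a,proj(w,[.5624+.115*math.cos(math.radians(a)),.011+.115*math.sin(math.radians(a)),.074]))
print('tip',proj(w,[.376,.0396,.013]),'drop',proj(w,[.4992,-.0059,.114]),'tcp',proj(w,[.4425,-.012,.2144]))
E
```

```text
85 [506.74992946  37.42025221]
130 [385.30297996  77.75749885]
175 [327.89979846 187.13206006]
220 [359.81352899 290.61319811]
tip [246.56441147 158.66219956] drop [403.91262953 233.22392869] tcp [321.90439172 296.06973295]
```

The picture agrees with the prediction to about 4 px: post 175 is at (327,183), the dropper cap at (403,234) and the fingertips at (320,282). The space below is free, so I descend.

```bash
python3 -m handwheel '[[0,-0.2,2.5,0,0,0,255],[0,-0.2,2.5,0,0,0,255],[0,0,2.5,0,0,0,255],[0,0,2.5,0,0,0,255],[0,0,2.5,0,0,0,255],[0,0,2.0,0,0,0,255],[0,0,1.2,0,0,0,255],[0,0,0.5,0,0,0,255],[0,0,0,0,0,0,255],[0,0,0,0,0,0,255]]'
python3 - <<'E'
from h import *
im,c=snap('side','side2.png')
cv2.imwrite('pics/side2c.png',cv2.resize(im[150:310,250:470,::-1],None,fx=3,fy=3))
E
```

```text
time: 3.0
tool_pos: [0.4386, -0.012, 0.0532]
orientation: [[0.0, 1.0, 0.001], [1.0, -0.0, 0.0], [0.0, 0.001, -1.0]]
contact_force: [-0.4, -0.8, 0.4]
width: 0.005
finger_force: 0.0
```

View pics/side2c.png

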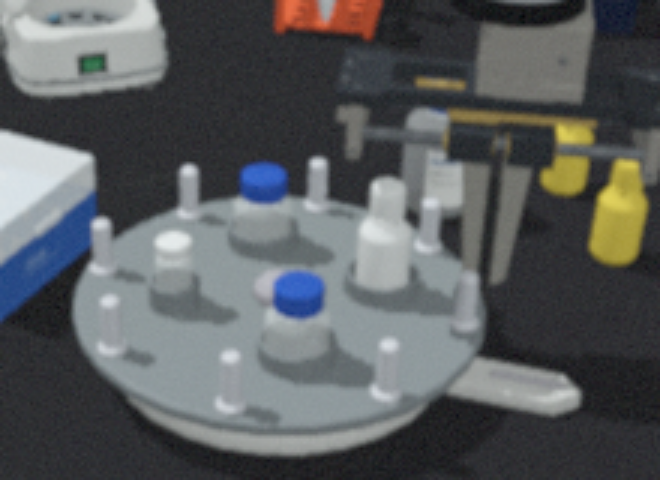

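The fingertips are just outside the rim and clear of both posts and the dropper. I'm starting the gentle push.

```bash
python3 -m handwheel '[[0.3,0,0,0,0,0,255],[0.3,0,0,0,0,0,255],[0.3,0,0,0,0,0,255],[0.3,0,0,0,0,0,255],[0.3,0,0,0,0,0,255],[0.2,0,0,0,0,0,255],[0.2,0.05,0,0,0,0,255],[0.25,0.05,0,0,0,0,255],[0.25,0.05,0,0,0,0,255],[0.25,0.05,0,0,0,0,255],[0.25,0.05,0,0,0,0,255],[0.25,0.05,0,0,0,0,255],[0.25,0.05,0,0,0,0,255],[0.25,0.1,0,0,0,0,255],[0.25,0.1,0,0,0,0,255],[0.25,0.1,0,0,0,0,255],[0.25,0.1,0,0,0,0,255],[0.2,0.1,0,0,0,0,255],[0.1,0.1,0,0,0,0,255],[0,0,0,0,0,0,255]]'
python3 - <<'E'
from h import *
im,c=snap('wrist','wrist3.png')
E
```

```text
time: 5.55
tool_pos: [0.4476, 0.0351, 0.0526]
orientation: [[-0.0, 1.0, 0.0], [1.0, 0.0, 0.0], [0.0, 0.0, -1.0]]
contact_force: [-0.4, -0.0, 1.0]
width: 0.003
finger_force: 0.1
```

View pics/wrist3.png

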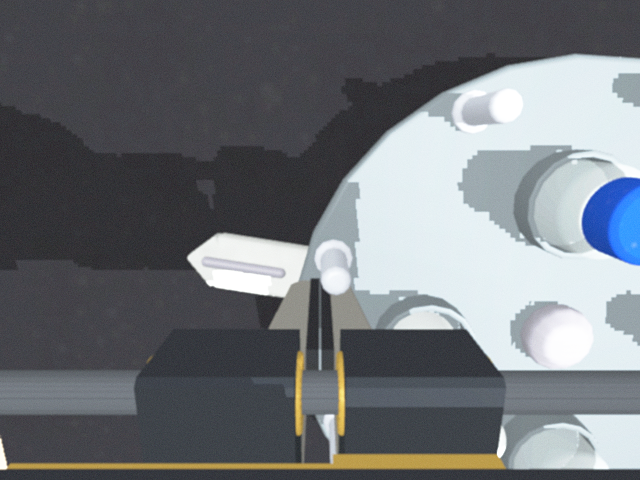

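The pushed post's top is at (335,280), against the fingertips. I'll work out its angle.

```bash
python3 - <<'E'
from m import *
w=ctrl.get_calibration('wrist');c=np.array([.5624,.011])
for p in((335,280),(507,105)):
    q=onz(w,*p,.074)[:2];print(q,np.hypot(*(q-c)),np.degrees(np.arctan2(*(q-c)[::-1])))
q=onz(w,189,257,.013)[:2];print('tip',q,np.degrees(np.arctan2(*(q-c)[::-1])))
E
```

```text
[0.45286371 0.05025624] 0.11635828986289447 160.28304497860887
[0.51235882 0.1149016 ] 0.11532416171922014 115.71643896271603
tip [0.37658402 0.04184048] 170.57633954650785
```

```bash
python3 -m handwheel '[[0.2,0.1,0,0,0,0,255],[0.2,0.1,0,0,0,0,255],[0.2,0.1,0,0,0,0,255],[0.2,0.1,0,0,0,0,255],[0.2,0.1,0,0,0,0,255],[0.2,0.1,0,0,0,0,255],[0.2,0.1,0,0,0,0,255],[0.2,0.1,0,0,0,0,255],[0.2,0.05,0,0,0,0,255],[0.1,0,0,0,0,0,255],[0,0,0,0,0,0,255],[0,0,0,0,0,0,255]]'
python3 -m handwheel '[[-0.3,-0.2,0,0,0,0,255],[-0.5,-0.3,0,0,0,0,255],[-0.5,-0.3,0,0,0,0,255],[0,0,-1,0,0,0,255],[0,0,-2.5,0,0,0,255],[0,0,-2.5,0,0,0,255],[0,0,-2.5,0,0,0,255],[0,0,-2.5,0,0,0,255],[0,0,-2.5,0,0,0,255],[0,0,-2.5,0,0,0,255],[-1,0,0,0,0,0,255],[-2,0,0,0,0,0,255],[-2,0,0,0,0,0,255],[0,0,0,0,0,0,255],[0,0,0,0,0,0,255]]'
python3 - <<'E'
from h import *
im,c=snap('wrist','wrist4.png');snap('side','side4.png');snap('scene','scene4.png')
E
```

```text
time: 7.1
tool_pos: [0.456, 0.0541, 0.0526]
orientation: [[-0.0, 1.0, 0.0], [1.0, 0.0, 0.0], [0.0, 0.0, -1.0]]
contact_force: [0.0, 0.1, -0.4]
width: 0.003
finger_force: 0.0
time: 8.98
tool_pos: [0.4477, -0.0086, 0.2121]
orientation: [[-0.0, 1.0, -0.001], [1.0, 0.0, 0.0], [0.0, -0.001, -1.0]]
contact_force: [1.5, -0.4, 0.7]
width: 0.005
finger_force: 0.0
```

View pics/wrist4.png

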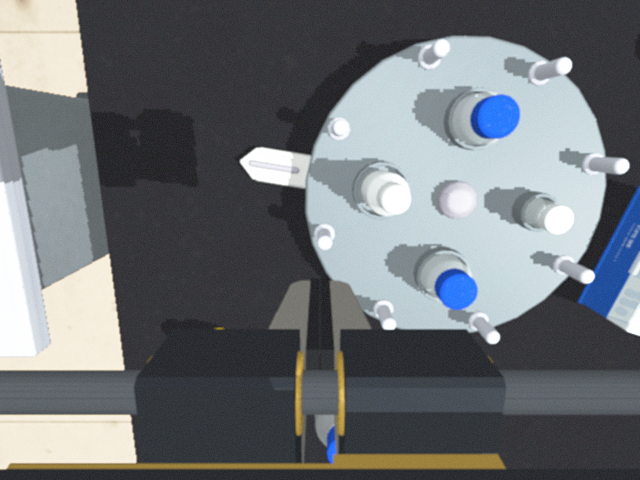

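The dropper cap, near (394,196), now looks in line with the tongue tip at (240,162). The posts either side are at (339,128) and (323,236).

```bash
python3 - <<'E'
from m import *
w=ctrl.get_calibration('wrist')
P=np.array([onz(w,u,v,.074)[:2] for u,v in [(339,128),(442,47),(564,66),(621,166),(586,275),(491,335),(388,322),(324,238)]])
s=circ(P);c=s.x[:2];a=np.degrees(np.arctan2(*(P-c).T[::-1]));o=(a%45);print(s.x,s.fun.round(4),o)
# tongue slot line + tip at z ~.013
t=onz(w,240,162,.013)[:2];ft=t-c;d=onz(w,394,196,.114)[:2]-c
print('front',np.degrees(np.arctan2(*ft[::-1])),np.hypot(*ft),'dropper',np.degrees(np.arctan2(*d[::-1])),np.hypot(*d))
f=ft/np.hypot(*ft);print('lateral mm',1e3*(f[0]*d[1]-f[1]*d[0]), 'well angle',o.mean()+22.5+135-45)
C=[ctrl.get_calibration(n) for n in('scene','side')]
top=np.r_[c+d,.114];print([proj(k,top) for k in C])
for n,k in zip(('scene','side'),C):
    u,v=proj(k,top).astype(int);i=cv2.imread(f'pics/{n}4.png');cv2.drawMarker(i,(u,v),(0,0,255),0,5)
    cv2.imwrite(f'pics/{n}4c.png',cv2.resize(i[max(v-60,0):v+90,max(u-100,0):u+100],None,fx=2,fy=2))
cv2.imwrite('pics/both4.png',np.hstack([cv2.imread('pics/scene4c.png'),cv2.imread('pics/side4c.png')]))
E
```

```text
[0.56161735 0.01269493 0.11424928] [ 0.0004 -0.0004 -0.0004  0.0005  0.0002 -0.0005  0.      0.0001] [16.07889581 14.81594541 14.35153662 14.38347651 14.88299767 14.49114713
 14.60429822 13.85020403]
front 171.50682588540894 0.1877280375031637 dropper 170.42157313834312 0.06604682359719648
lateral mm -1.2509335149975784 well angle 127.18231267475528
[array([291.70904471, 245.70283911]), array([379.73769241, 219.19513983])]
```

View pics/both4.png

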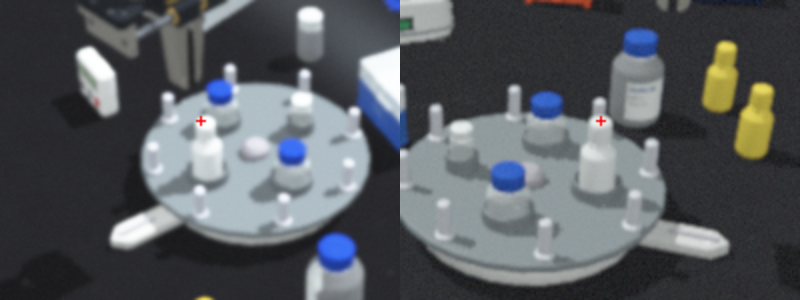

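The dropper's lateral offset is about 1 mm and its well is at 172° against a front direction of 171.5°. All the bottles are standing and the arm is clear.

```bash
python3 -c "
from cell import ctrl
print(ctrl.job_done())"
```

```text
the job is handed in; nothing more can be done
None
```

The dropper bottle now stands behind the front tongue, about 1 mm off the centre line by my last measurement; all the bottles are upright, the arm is clear, and I've handed the job in (it returned no verdict).

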